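Put the mixed-up lab vessels back on their own stations

TASK

The three vessels stand on one another's stations. Put the stoppered flask on the magnetic stirrer, the sample jar on the balance pan and the dropper bottle in the wooden tray, each upright and centred, parking one of them on the cork mat on the way; the mat is empty again at the end. Keep the vessels upright, set them down gently rather than dropping them, never put one on the bare bench, and leave the slide box, beaker and tube rack alone.

Things in the scene. Friction and masses are not known exactly. Their poses are not given: they have to be found in the camera images.
- flask: Loose stoppered conical (Erlenmeyer) flask of clear glass, upright, 124 mm tall in all. Base 68 mm across for the lowest 12 mm, narrowing to a straight neck 28 mm across from 72 to 110 mm above the underside, black rubber stopper 24 mm across from 110 to 124 mm. About 0.11 to 0.23 kg. Grip it by the neck. At the start it stands on the balance pan. Origin: centre of its underside; z up.
- dropper: Loose amber dropper bottle, upright, 118 mm tall in all. Body 38 mm across up to 54 mm above the underside, shoulder narrowing to 20 mm at 64 mm, white cylindrical cap 24 mm across from 64 to 92 mm, tapering reddish bulb (16 mm across and less) from 92 to 118 mm. About 0.06 to 0.13 kg. Grip it by the cap. At the start it stands on the stirrer. Origin: centre of its underside; z up.
- jar: Loose squat white sample jar, closed: body 56 mm across and 40 mm high, with a black lid 59 mm across from 40 to 54 mm above the underside. About 0.09 to 0.18 kg. It can be gripped round the lid or body. At the start it stands in the wooden tray. Origin: centre of its underside; z up.
- balance: Fixed compact blue balance with a round steel pan 110 mm across; the pan's flat top is 45 mm above the bench. Housing 130 mm wide and 32 mm high, reaching from 105 mm towards the robot (display side, -x) to 65 mm beyond (+x) of the pan's centre. The pan does not move. Origin: on the bench under the centre of the pan; x away from the display, z up.
- stirrer: Fixed grey magnetic stirrer, 130 x 130 mm, with a square white flat top plate (120 x 120 mm) whose top is 50 mm above the bench; a black knob on its robot-facing (-x) side. Origin: on the bench under the centre of the plate; z up.
- tray: Fixed square wooden bottle tray, 130 x 130 mm outside, 118 x 118 mm inside; its flat floor is 14 mm above the bench and its rim 20 mm above the bench (6 mm above the floor). Origin: on the bench under its centre; z up.
- mat: Fixed round cork mat, 130 mm across, flat top 12 mm above the bench; empty at the start: the free parking place. Origin: on the bench under its centre; z up.
- slidebox: Loose red box of microscope slides, 60 x 85 x 32 mm (x, y, z); a bystander, leave it alone. Origin: centre of its underside; z up.
- beaker: Loose small open glass beaker, 58 mm across (62 at the rim), 70 mm tall; a bystander, leave it alone. Origin: centre of its underside; z up.
- tuberack: Loose small black and blue rack with three capped test tubes, 50 x 130 mm on the bench (x, y), 108 mm tall; a bystander, leave it alone. Origin: centre of its underside; z up.
Mind the look-alikes: they are no part of the job. Several things have the shape of the jar; the one meant has the colours described above. Of the things shaped like the mat, the cork one is meant.

How it is judged (in metres and radians):
On the way:
1. one of the three vessels is parked on the cork mat (((horizontal distance between flask and mat below 0.045 m and z of flask in the frame of mat below 0.017 m and linear speed of flask below 0.05 m/s) or (horizontal distance between jar and mat below 0.045 m and z of jar in the frame of mat below 0.017 m and linear speed of jar below 0.05 m/s) or (horizontal distance between dropper and mat below 0.045 m and z of dropper in the frame of mat below 0.017 m and linear speed of dropper below 0.05 m/s))), for 0.2 s.
At the end, for the whole second after the job is handed in: The flask stands on the stirrer, the jar on the balance pan and the dropper bottle in the wooden tray: each within 15 mm of the station's centre, resting on its surface (height within 4 mm), upright within 0.1 rad, at rest and released; so the cork mat is empty (horizontal distance between flask and stirrer below 0.015 m and z of flask in the frame of stirrer between 0.046 and 0.054 m and angle between each of flask, jar, dropper's own z axis and vertical below 0.1 rad and linear speed of each of flask, jar, dropper below 0.02 m/s and horizontal distance between jar and balance below 0.015 m and z of jar in the frame of balance between 0.041 and 0.049 m and horizontal distance between dropper and tray below 0.015 m and z of dropper in the frame of tray between 0.01 and 0.018 m); the robot touches nothing.
It fails at once if a vessel is tipped by more than 35 degrees (angle between any of flask, jar, dropper's own z axis and vertical above 0.61 rad).
It fails at once if a vessel is dropped (falls freely by more than about 13 mm, reaching 0.5 m/s out of the fingers) ((linear speed of flask above 0.5 m/s and contact force between flask and the fingers below 0.05 N) or (linear speed of jar above 0.5 m/s and contact force between jar and the fingers below 0.05 N) or (linear speed of dropper above 0.5 m/s and contact force between dropper and the fingers below 0.05 N)).
It fails at once if a vessel is put on the bare bench (height (world z) of any of flask, jar, dropper below 0.006 m).
It fails at once if the slide box, the beaker or the tube rack is moved by more than 20 mm or tipped by more than 0.4 rad (distance of any of slidebox, beaker, tuberack from where it was at the start of the episode above 0.02 m or angle between any of slidebox, beaker, tuberack's own z axis and vertical above 0.4 rad).
It also fails if it takes over 125 s, if anything falls off the work surface, if the arm or the gripper's body presses on something with over 40 N, if the wrist force passes 120 N, or if a joint passes its speed limit or range.

ROBOT

A 6-joint arm with a two-finger parallel gripper is mounted at the origin on the work surface. World frame = base frame: x ahead of the robot, y to its left, z up, the work surface at z = 0. Lengths are in mm, angles in rad, forces in N, time in s.
With the tool pointing down it reaches from about 275 to 750 mm from the base axis. Payload 10.2 kg.
Tool frame: the origin (TCP) lies midway between the tips of the shut fingers; the grasp point (between the pads) lies env.grip_depth behind it (env.grip_depth is the distance from the TCP to the grasp point, in mm); z points along the fingers, y is the line along which they close (so a half turn about z gives the same grasp; the last joint's range is limited). The gripper opens to 88 mm and grips with 3 to 60 N. Pads are 18 mm wide; open, the fingers measure 123 mm over their backs; the gripper's body (75 mm by 187 mm) begins 45 mm behind the grasp point.
Start: joints at [-1.441, 0.313, 1.498, -0, 1.331, -0.223], TCP at [181.389, -492.675, 214.12] pointing down, gripper open.
Joint ranges: [-2.94, 2.94], [-0.97, 2.17], [0.19, 2.56], [-1.23, 4.37], [0.02, 3.11], [-2.88, 2.88]. Speed limits (rad/s): [2.39, 2.39, 3.01, 3.14, 3.14, 3.14].

INTERFACE

Orientations are given as a unit quaternion [x, y, z, w].
In Python, from cell import env, eyes gives the robot as it stands.
- The arm moves only by the tool apply_moves, never from a script. Its argument "targets" is one flat list of numbers, 7 for each row, row after row: the shift along the tool's x, y, z in mm, then the turn, a rotation vector about the tool's x, y, z in rad, then the opening, from 0 (shut) to 1 (fully open). A call has 1 to 12 rows; each row shifts and turns the commanded pose from where the row before left it, along the tool's axes as they then stand; what a row does not reach is not made up. A row lasts 1/12 s, in which the tool goes at most 41.7 mm and 7.16 degrees, less where a joint would pass 70% of its speed; a pose out of reach is approached as far as the arm can. A call with a gripper value outside its range is refused whole. The fingers move at their own pace and stop on an object; the grip force is fixed at half the most. Time passes only in rows, so rows that do not move let the fingers close. It gives the time, the measured TCP pose, the force, the opening and the grip force at its end, in the units of the state.
- env.read_state(): the state, without advancing time (a new reading comes with each control period).
- eyes.snapshot(name): name is "side" or "top" or "wrist"; returns a dict with "frame" (420x560x3 uint8, red, green, blue), "fx", "fy", "cx", "cy" (pixels), "k1" (the pictures are not rectified: a ray, as slopes to the right and down, at radius r is drawn at 1 + k1 r^2 times it, then the intrinsics apply), "extrinsics" (4x4, takes a point from camera to world coordinates). Camera axes: x right, y down, z forward; pixel columns grow to the right and rows downward; lengths in mm; the calibration is good to about 2 mm. A picture is of the moment at which its call begins. There is no depth.
- env.sign_off(): hands the job in; it is judged then, once.
Trained networks look in a picture, given as the dict that the camera call returned (one of the last four; its "shot" number tells which), for a name from the list of things; names that differ only in an ending like _2 or _b are one class to them, and where a whole thing is asked for, a point or a joint stands for the part that bears it (a point fixed in the world has none). Each returns a list of dicts, best first, with "conf" (0 to 1); they miss things now and then, are a little off and sometimes report something else, mostly with a low value. They report only what shows in the picture. A call takes as long as a camera call. They do not tell look-alikes from the thing itself.
- eyes.find_in(picture, thing): "at" ([x, y, z] in mm, in world coordinates, good to about 4 mm: the middle of the surface that is visible of it).
- eyes.mark_of(picture, thing): "at" ([x, y, z] in mm, in world coordinates, good to about 4 mm: a listed point, or the origin of a listed thing).
The state is a dict: "time": time; "joint_positions": joint angles; "joint_velocities": joint speeds; "effort": joint torques, N m; "ee_pos": TCP position; "tool_rot": TCP orientation; "wrist_force": force on the tool from outside, world axes, zero at the start; "wrist_torque": the same for the moment, N m; "width": opening from 0.0 (shut) to 1.0 (fully open); "grasp_force": force on a finger pad.
Only numpy, scipy, OpenCV 4.12 (cv2) and the standard library are available. Lean on these libraries where they do the work, as an engineer would, in place of code of your own. Each camera call takes 0.05 s, during which the arm holds its last target. There are 200 camera calls.

## Working session

There is one attempt and no reset: what is moved stays moved. The work goes in short steps, Python scripts to look and compute and a tool call to move; the robot and the scene stay as the last step left them, time stands still between calls to the robot, and variables do not carry over. Pictures are saved under pics/ and viewed, at most 14 in all, crops included, and the job is handed in when it is done.

Besides the shell and the picture viewer there is one more tool, called after "Request:" as name(argument=value, ...), one argument or row to a line, values as JSON. apply_moves: Moves the arm, as the interface text tells. Its arguments: {"type":"object","properties":{"targets":{"type":"array","items":{"type":"number"}}},"required":["targets"]}

```bash
ls && mkdir -p pics && cat > h.py <<'E'
import numpy as np, cv2
from cell import env, eyes
def save(p,name): cv2.imwrite('pics/'+name,p['frame'][:,:,::-1])
def ray(p,u,v):
    d=np.array([(u-p['cx'])/p['fx'],(v-p['cy'])/p['fy']]); s=d.copy()
    for _ in range(20): s=d/(1+p['k1']*(s@s))
    E=np.array(p['extrinsics']); return E[:3,3],E[:3,:3]@np.array([s[0],s[1],1])
def atz(p,u,v,z):
    o,d=ray(p,u,v); return o+d*(z-o[2])/d[2]
def pix(p,X):
    E=np.array(p['extrinsics']); c=E[:3,:3].T@(np.array(X)-E[:3,3]); s=c[:2]/c[2]; s=s*(1+p['k1']*(s@s))
    return p['fx']*s[0]+p['cx'],p['fy']*s[1]+p['cy']
E
python3 - <<'E'
from h import *
st=env.read_state(); print(st, env.grip_depth)
for c in('top','side'):
    p=eyes.snapshot(c); save(p,c+'0.png'); print(c,np.round(p['extrinsics'],3).tolist(),p['fx'],p['k1'])
    for t in 'flask dropper jar balance stirrer tray mat slidebox beaker tuberack'.split():
        print(t,[(np.round(r['at']).astype(int).tolist(),round(r['conf'],2),np.round(pix(p,r['at'])).astype(int).tolist()) for r in eyes.mark_of(p,t)[:4]])
E
```

```text
pics
{'time': 0.0, 'joint_positions': array([-1.44140245e+00,  3.13460874e-01,  1.49841509e+00, -3.44611320e-05,
        1.33096726e+00, -2.23397631e-01]), 'joint_velocities': array([-0.00056578,  0.00038438,  0.00182004,  0.00086059, -0.00049946,
        0.00170361]), 'effort': array([-2.50525591e-04, -4.02218664e+01, -2.52272969e+01,  6.94200327e-02,
        3.53139918e-02, -1.27952958e-04]), 'ee_pos': array([ 181.34348738, -492.40562552,  213.56379294]), 'tool_rot': array([ 9.84481655e-01,  1.75486408e-01,  1.26623765e-05, -6.25380426e-04]), 'wrist_force': array([ 0.45437828,  0.83161255, -0.28334045]), 'wrist_torque': array([-0.06978931,  0.04587176,  0.04035649]), 'grasp_force': 0.0, 'width': 1.0007695943618207} 18.700000000000003
top [[0.021, -0.997, 0.071, 438.54], [-1.0, -0.022, -0.021, -0.734], [0.022, -0.071, -0.997, 1075.078], [0.0, 0.0, 0.0, 1.0]] 464.9987142040937 -0.150014107467606
flask [([454, 341, 43], 0.79, [117, 225])]
dropper [([545, -389, 49], 0.71, [441, 192]), ([626, 123, 13], 0.44, [217, 154])]
jar [([562, 1, -2], 0.73, [270, 183]), ([626, 121, 11], 0.61, [219
[... 537 characters left out ...]
91, 0.617, -0.782, 1033.611], [0.002, -0.785, -0.62, 903.287], [0.0, 0.0, 0.0, 1.0]] 469.19144999637956 -0.15912866249656435
flask [([457, 336, 48], 0.64, [295, 315])]
dropper [([551, -387, 46], 0.71, [281, 152])]
jar [([628, 131, 15], 0.86, [236, 259]), ([558, 2, 0], 0.72, [267, 234])]
balance [([459, 336, -3], 0.86, [293, 329])]
stirrer [([558, -385, 0], 0.58, [279, 163])]
tray [([624, 136, 6], 0.84, [238, 263]), ([556, -385, 1], 0.3, [279, 163])]
mat [([302, -254, 0], 0.86, [352, 188]), ([467, -141, 0], 0.74, [301, 206])]
slidebox [([709, -142, 0], 0.88, [225, 201])]
beaker [([399, 112, 2], 0.59, [321, 263]), ([624, 134, 4], 0.58, [238, 263])]
tuberack [([717, 344, -3], 0.57, [187, 323])]
```

View pics/top0.png

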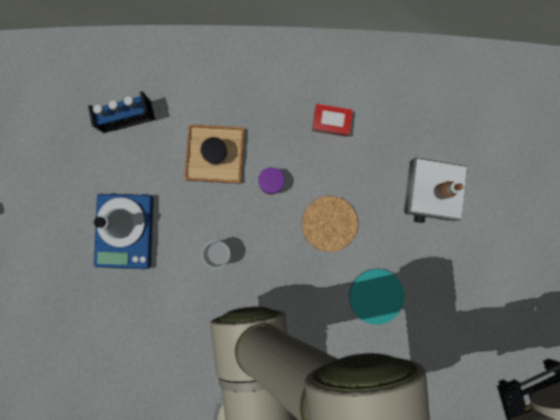

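View pics/side0.png

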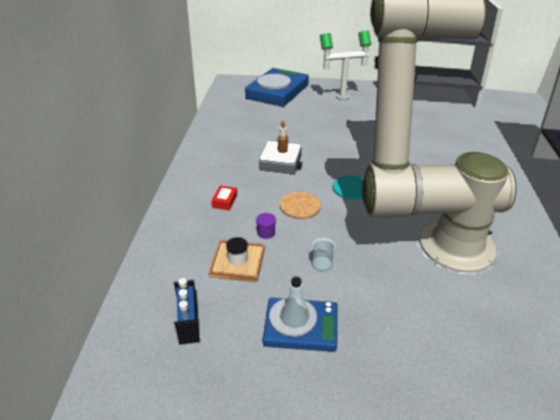

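Top view: flask on the balance (101,222), dropper on the stirrer (450,188), tube rack (122,110), beaker (217,253), slide box (333,120).
- **Jar-shaped things:** black-lidded white jar in the tray (214,150) and a purple one (271,181). The first matches the description.
- **Mat-shaped things:** cork (330,223) and teal (376,297). The cork one is meant.

Next I confirm both in one enlarged crop and measure the stations.

```bash
python3 - <<'E'
from h import *
t=eyes.snapshot('top'); s=eyes.snapshot('side')
cv2.imwrite('pics/crop1.png',cv2.resize(s['frame'][150:350,190:380,::-1],None,fx=3,fy=3,interpolation=cv2.INTER_CUBIC)[:600])
hsv=cv2.cvtColor(t['frame'],cv2.COLOR_RGB2HSV)
def blob(win,lo,hi,z,nm):
    x0,y0,x1,y1=win; m=cv2.inRange(hsv[y0:y1,x0:x1],lo,hi)
    m=cv2.morphologyEx(m,cv2.MORPH_OPEN,np.ones((3,3)))
    c=max(cv2.findContours(m,cv2.RETR_EXTERNAL,cv2.CHAIN_APPROX_NONE)[0],key=cv2.contourArea)
    w=np.array([atz(t,u+x0,v+y0,z)[:2] for u,v in c[:,0]],np.float32)
    (cx,cy),(a,b),ang=cv2.minAreaRect(w); (ex,ey),r=cv2.minEnclosingCircle(w)
    print(nm,'rect',np.round([cx,cy,a,b,ang],1),'circ',np.round([ex,ey,r],1))
blob((295,190,365,255),(8,80,60),(22,255,255),12,'mat')
blob((180,118,250,190),(8,70,60),(24,255,255),20,'tray')
blob((404,152,475,222),(0,0,150),(179,40,255),50,'stirrer')
blob((92,194,156,250),(0,0,100),(179,70,255),45,'pan')
blob((195,130,235,170),(0,0,0),(179,255,55),54,'jarlid')
for p in(t,s):
  for n in 'flask dropper jar balance stirrer tray mat'.split():
    print(n,[np.round(r['at']).astype(int).tolist() for r in eyes.mark_of(p,n)[:2]])
E
```

```text
mat rect [ 471.4 -138.6  124.1  127.1    1. ] circ [ 470.9 -138.4   64.3]
tray rect [625.5 129.5 130.6 130.4  87.6] circ [625.3 129.8  89.4]
stirrer rect [ 553.9 -384.5  119.6  118.2   82.8] circ [ 553.5 -383.8   81.6]
pan rect [430.9 331.8  47.5 107.    7.2] circ [451.5 334.4  53.6]
jarlid rect [625.5 126.4  56.6  53.6   1.9] circ [625.2 126.7  29.9]
flask [[461, 340, 42]]
dropper [[545, -390, 49]]
jar [[622, 120, 13], [564, -3, 1]]
balance [[461, 334, 3], [398, 114, 1]]
stirrer [[553, -383, -5], [544, -392, 49]]
tray [[625, 130, 1]]
mat [[303, -249, 4], [464, -140, 3]]
flask [[457, 336, 46]]
dropper [[552, -386, 47]]
jar [[623, 129, 14], [559, 3, 0]]
balance [[459, 334, 0]]
stirrer [[557, -384, -1]]
tray [[627, 131, 4], [398, 114, 1]]
mat [[307, -251, 0], [472, -138, -2]]
```

View pics/crop1.png

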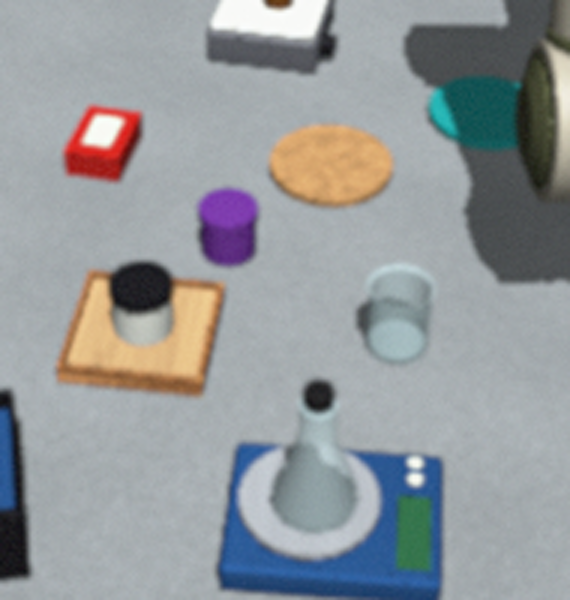

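The crop confirms it: the white jar with the black lid is in the tray at crop (141,300), with the purple look-alike at (228,225). The cork mat is at (331,164) and the teal one at (480,110). Order of moves: dropper → mat, flask → stirrer, jar → balance, dropper → tray. First I square the tool and hover near the dropper.

Request:
apply_moves(
  targets=[0,0,0,0,0,0.118,1,0,0,0,0,0,0.118,1,0,0,0,0,0,0.118,1,30,-10,0,0,0,0,1,35,-10,0,0,0,0,1,35,-10,0,0,0,0,1,35,-10,0,0,0,0,1,35,-10,0,0,0,0,1,35,-10,0,0,0,0,1,35,-10,0,0,0,0,1,30,-10,0,0,0,0,1,20,-5,0,0,0,0,1],
)

```text
time: 2.9
ee_pos: [474.1, -406.4, 213.9]
tool_rot: [1.0, 0.0, 0.0, -0.0]
wrist_force: [0.7, -1.1, -0.3]
width: 1.002
grasp_force: 0.0
```

Request:
apply_moves(
  targets=[20,-5,0,0,0,0,1,25,-6,0,0,0,0,1,20,-5,0,0,0,0,1,10,-2,0,0,0,0,1,0,0,0,0,0,0,1],
)

```text
time: 3.32
ee_pos: [548.1, -389.1, 213.4]
tool_rot: [1.0, 0.0, -0.0, -0.0]
wrist_force: [-0.5, -0.1, 0.1]
width: 1.0
grasp_force: 0.0
```

```bash
python3 - <<'E'
from h import *
p=eyes.snapshot('wrist'); save(p,'w1.png'); s=eyes.snapshot('side'); t=eyes.snapshot('top')
print(np.round(env.read_state()['ee_pos'],1), np.round(p['extrinsics'],2).tolist())
for q in(p,s,t): print([(np.round(r['at']).tolist(),r['conf']) for r in eyes.mark_of(q,'dropper')[:2]],[(np.round(r['at']).tolist(),r['conf']) for r in eyes.mark_of(q,'stirrer')[:1]])
E
```

```text
[ 545.9 -390.4  214. ] [[0.0, -0.95, -0.31, 629.12], [-1.0, -0.0, 0.0, -388.45], [-0.0, 0.31, -0.95, 384.25], [0.0, 0.0, 0.0, 1.0]]
[([549.0, -386.0, 48.0], 0.66)] [([550.0, -385.0, 2.0], 0.82)]
[([548.0, -384.0, 50.0], 0.54), ([623.0, 128.0, 16.0], 0.28)] [([557.0, -386.0, -2.0], 0.86)]
[([546.0, -389.0, 50.0], 0.51)] [([553.0, -385.0, -1.0], 0.94)]
```

View pics/w1.png

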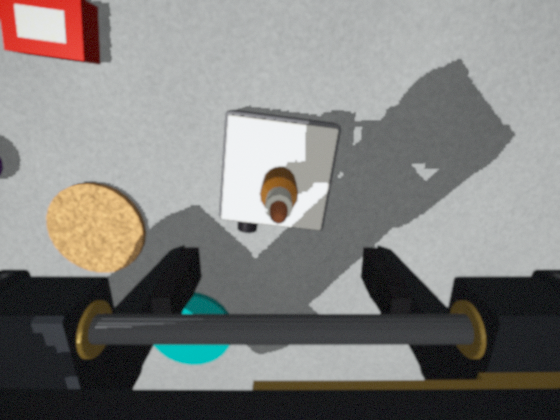

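The wrist view has the dropper on the gripper's centre line: bulb at (278,212), fingers symmetric about column 280. I descend and grip.

Request:
apply_moves(
  targets=[0,-1,15,0,0,0,1,0,0,20,0,0,0,1,0,0,20,0,0,0,1,0,0,20,0,0,0,1,0,0,15,0,0,0,1,0,0,11,0,0,0,1,0,0,0,0,0,0,0,0,0,0,0,0,0,0,0,0,0,0,0,0,0,0,0,0,0,0,0,0,0,0,0,0,0,0,0,0,0,0,0,0,0,0],
)

```text
time: 4.77
ee_pos: [546.7, -389.3, 113.7]
tool_rot: [1.0, -0.001, 0.0, 0.0]
wrist_force: [-0.4, 0.7, 0.3]
width: 0.572
grasp_force: 0.0
```

Request:
apply_moves(
  targets=[0,0,0,0,0,0,0,0,0,0,0,0,0,0,0,0,0,0,0,0,0,0,0,0,0,0,0,0,0,0,0,0,0,0,0,0,0,0,0,0,0,0],
)

```text
time: 5.27
ee_pos: [546.5, -389.1, 113.1]
tool_rot: [1.0, -0.001, 0.0, -0.0]
wrist_force: [0.3, 0.2, 0.2]
width: 0.251
grasp_force: 30.0
```

Request:
apply_moves(
  targets=[0,0,-12,0,0,0,0,0,0,-20,0,0,0,0,-4,-12,-10,0,0,0,0,-8,-26,0,0,0,0,0,-9,-30,0,0,0,0,0,-9,-30,0,0,0,0,0,-9,-30,0,0,0,0,0,-9,-30,0,0,0,0,0,-9,-30,0,0,0,0,0,-9,-28,0,0,0,0,0,-7,-22,0,0,0,0,0,-4,-12,0,0,0,0,0],
)

```text
time: 6.27
ee_pos: [469.3, -137.1, 156.1]
tool_rot: [1.0, 0.0, 0.0, 0.0]
wrist_force: [-0.4, 0.1, -0.3]
width: 0.247
grasp_force: 30.0
```

```bash
python3 - <<'E'
from h import *
p=eyes.snapshot('wrist');s=eyes.snapshot('side')
st=env.read_state();print(np.round(st['ee_pos'],1),st['width'],st['grasp_force'])
for q in(p,s): print([(np.round(r['at']).tolist(),r['conf']) for r in eyes.mark_of(q,'dropper')[:2]],[(np.round(r['at']).tolist(),r['conf']) for r in eyes.mark_of(q,'mat')[:2]])
E
```

```text
[ 469.8 -138.   156. ] 0.25099009458166266 29.996604323387146
[([468.0, -137.0, 96.0], 0.83)] [([471.0, -139.0, 1.0], 0.94)]
[([474.0, -137.0, 90.0], 0.76)] [([471.0, -141.0, -2.0], 0.9), ([305.0, -252.0, 2.0], 0.83)]
```

Request:
apply_moves(
  targets=[0,0,12,0,0,0,0,0,0,18,0,0,0,0,0,0,18,0,0,0,0,0,0,14,0,0,0,0,0,0,8,0,0,0,0,0,0,4,0,0,0,0,0,0,2,0,0,0,0,0,0,2,0,0,0,0,0,0,1,0,0,0,0,0,0,1,0,0,0,0,0,0,0,0,0,0,0,0,0,0,0,0,0,0],
)

```text
time: 7.57
ee_pos: [470.0, -139.1, 75.4]
tool_rot: [1.0, -0.001, 0.0, 0.0]
wrist_force: [0.2, 0.6, 0.4]
width: 0.251
grasp_force: 30.0
```

Request:
apply_moves(
  targets=[0,0,1,0,0,0,0,0,0,0,0,0,0,0,0,0,0,0,0,0,0],
)

```text
time: 7.82
ee_pos: [470.4, -139.2, 75.0]
tool_rot: [1.0, -0.001, 0.001, 0.0]
wrist_force: [0.0, 0.6, 5.4]
width: 0.252
grasp_force: 30.0
```

Contact confirmed (5.4 N up). I release and rise.

Request:
apply_moves(
  targets=[0,0,0,0,0,0,0.4,0,0,0,0,0,0,0.5,0,0,0,0,0,0,0.7,0,0,0,0,0,0,1,0,0,0,0,0,0,1,0,0,-10,0,0,0,1,0,0,-20,0,0,0,1,0,0,-35,0,0,0,1,0,0,-35,0,0,0,1,0,0,-30,0,0,0,1,0,0,-20,0,0,0,1,0,0,0,0,0,0,1],
)

```text
time: 8.82
ee_pos: [471.2, -139.7, 229.0]
tool_rot: [1.0, -0.001, 0.004, 0.002]
wrist_force: [0.3, -0.1, 1.0]
width: 1.002
grasp_force: 0.0
```

```bash
python3 - <<'E'
from h import *
s=eyes.snapshot('side');t=eyes.snapshot('top'); p=eyes.snapshot('wrist')
st=env.read_state();print(np.round(st['ee_pos'],1),st['width'])
for q in(p,s,t): print([(n,[(np.round(r['at']).tolist(),round(r['conf'],2)) for r in eyes.mark_of(q,n)[:1]]) for n in('dropper','flask','balance')])
E
```

```text
[ 469.4 -138.8  223.4] 0.9970281612607939
[('dropper', [([471.0, -140.0, 12.0], 0.84)]), ('flask', []), ('balance', [])]
[('dropper', [([476.0, -135.0, 9.0], 0.62)]), ('flask', [([456.0, 335.0, 47.0], 0.82)]), ('balance', [([457.0, 332.0, -4.0], 0.62)])]
[('dropper', []), ('flask', [([458.0, 343.0, 44.0], 0.88)]), ('balance', [])]
```

Request:
apply_moves(
  targets=[-1,-20,0,0,0,0,1,-1,-36,0,0,0,0,1,-1,-38,0,0,0,0,1,-1,-38,0,0,0,0,1,-1,-38,0,0,0,0,1,-1,-38,0,0,0,0,1,-1,-38,0,0,0,0,1,-1,-38,0,0,0,0,1,-1,-38,0,0,0,0,1,-1,-38,0,0,0,0,1,-1,-36,0,0,0,0,1,0,-30,0,0,0,0,1],
)

```text
time: 10.42
ee_pos: [458.7, 289.5, 224.1]
tool_rot: [1.0, -0.0, -0.0, -0.0]
wrist_force: [-0.1, -0.4, -0.2]
width: 1.001
grasp_force: 0.0
```

Request:
apply_moves(
  targets=[0,-28,0,0,0,0,1,0,-15,0,0,0,0,1,0,-7,0,0,0,0,1,0,0,0,0,0,0,1],
)

```text
time: 10.75
ee_pos: [459.1, 337.8, 223.7]
tool_rot: [1.0, 0.0, -0.0, 0.0]
wrist_force: [0.2, -0.2, -1.0]
width: 1.003
grasp_force: 0.0
```

```bash
python3 - <<'E'
from h import *
p=eyes.snapshot('wrist'); save(p,'w2.png');s=eyes.snapshot('side');t=eyes.snapshot('top')
st=env.read_state();print(np.round(st['ee_pos'],1),st['width'],st['tool_rot'])
for q in(p,s,t): print([(n,[(np.round(r['at']).tolist(),round(r['conf'],2)) for r in eyes.mark_of(q,n)[:1]]) for n in('flask','balance')])
E
```

```text
[459.6 336.  224.2] 0.9995280470832193 [ 9.99999402e-01 -1.08628090e-03 -1.79249766e-05  1.22661865e-04]
[('flask', [([459.0, 336.0, 46.0], 0.72)]), ('balance', [])]
[('flask', [([458.0, 335.0, 48.0], 0.67)]), ('balance', [([460.0, 332.0, -1.0], 0.83)])]
[('flask', [([459.0, 341.0, 44.0], 0.93)]), ('balance', [([462.0, 334.0, 5.0], 0.63)])]
```

View pics/w2.png

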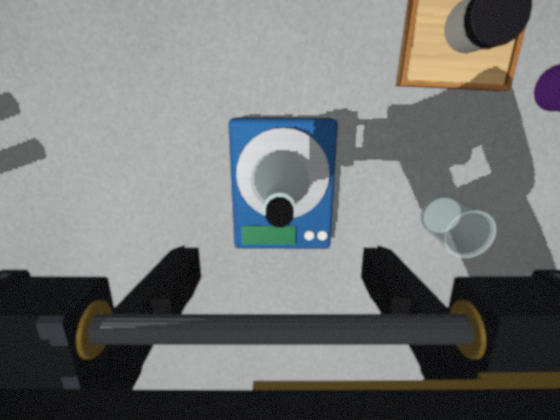

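The flask is centred under the gripper: stopper at (279,212), pan centre near (283,173). I descend to the neck and close.

Request:
apply_moves(
  targets=[0,0,18,0,0,0,1,0,0,25,0,0,0,1,0,0,25,0,0,0,1,0,0,20,0,0,0,1,0,0,12,0,0,0,1,0,0,7,0,0,0,1,0,0,0,0,0,0,0,0,0,0,0,0,0,0,0,0,0,0,0,0,0,0,0,0,0,0,0,0,0,0,0,0,0,0,0,0,0,0,0,0,0,0],
)

```text
time: 12.2
ee_pos: [459.6, 337.1, 117.6]
tool_rot: [1.0, -0.001, 0.0, -0.0]
wrist_force: [-1.0, 0.3, -0.5]
width: 0.572
grasp_force: 0.0
```

Request:
apply_moves(
  targets=[0,0,0,0,0,0,0,0,0,0,0,0,0,0,0,0,0,0,0,0,0,0,0,0,0,0,0,0,0,0,0,0,0,0,0,0,0,0,0,0,0,0],
)

```text
time: 12.7
ee_pos: [459.4, 337.2, 117.2]
tool_rot: [1.0, -0.001, 0.0, -0.0]
wrist_force: [0.2, 1.3, 0.9]
width: 0.304
grasp_force: 30.0
```

```bash
python3 - <<'E'
from h import *
w=cv2.cvtColor(cv2.imread('pics/w2.png'),cv2.COLOR_BGR2HSV)
p=eyes.snapshot('wrist'); q=dict(p); E=np.array(p['extrinsics']); E=E.copy(); st=env.read_state(); print(np.round(st['ee_pos'],1))
E[:3,3]+=np.array([459.2,337,224])-st['ee_pos']; q['extrinsics']=E
m=cv2.inRange(w[120:225,225:340],(0,0,120),(179,80,255)); y,x=np.nonzero(m)
print(x.min()+225,x.max()+225,y.min()+120,y.max()+120)
print('pan c',atz(q,(237+329)/2,173,45), 'L/R',atz(q,237,173,45),atz(q,329,173,45),'T/B',atz(q,283,127,45),atz(q,283,218,45))
E
```

```text
[459.4 337.2 117.2]
225 339 120 224
pan c [464.48237083 334.91321701  45.        ] L/R [464.59453405 389.35297282  45.        ] [464.38793967 280.46946887  45.        ] T/B [517.35650678 334.93941251  45.        ] [407.60252018 334.88370972  45.        ]
```

Request:
apply_moves(
  targets=[0,0,-8,0,0,0,0,0,0,-20,0,0,0,0,0,0,-30,0,0,0,0,0,0,-30,0,0,0,0,0,6,-18,0,0,0,0,2,16,-8,0,0,0,0,4,26,0,0,0,0,0,6,34,0,0,0,0,0,6,36,0,0,0,0,0,6,36,0,0,0,0,0,6,36,0,0,0,0,0,6,36,0,0,0,0,0],
)

```text
time: 13.75
ee_pos: [494.8, 109.1, 231.5]
tool_rot: [1.0, -0.001, -0.0, 0.0]
wrist_force: [-0.3, 0.1, -1.8]
width: 0.307
grasp_force: 30.0
```

Request:
apply_moves(
  targets=[6,36,0,0,0,0,0,6,36,0,0,0,0,0,6,36,0,0,0,0,0,6,36,0,0,0,0,0,6,36,0,0,0,0,0,5,36,0,0,0,0,0,5,36,0,0,0,0,0,5,36,0,0,0,0,0,5,36,0,0,0,0,0,4,34,0,0,0,0,0,3,28,0,0,0,0,0,2,20,0,0,0,0,0],
)

```text
time: 14.75
ee_pos: [553.0, -297.8, 230.9]
tool_rot: [1.0, -0.002, -0.001, 0.0]
wrist_force: [0.9, -0.4, -2.1]
width: 0.308
grasp_force: 30.0
```

Request:
apply_moves(
  targets=[0,20,0,0,0,0,0,1,25,0,0,0,0,0,0,22,0,0,0,0,0,0,13,0,0,0,0,0,0,7,0,0,0,0,0,0,0,5,0,0,0,0,0,0,0,0,0,0,0],
)

```text
time: 15.33
ee_pos: [554.3, -381.4, 225.0]
tool_rot: [1.0, -0.001, -0.001, -0.001]
wrist_force: [-0.4, -0.1, -1.7]
width: 0.306
grasp_force: 30.0
```

```bash
python3 - <<'E'
from h import *
p=eyes.snapshot('wrist'); save(p,'w3.png');s=eyes.snapshot('side');t=eyes.snapshot('top')
st=env.read_state();print(np.round(st['ee_pos'],1),st['width'])
for q in(p,s,t): print([(n,[(np.round(r['at']).tolist(),round(r['conf'],2)) for r in eyes.mark_of(q,n)[:1]]) for n in('flask','stirrer')])
E
```

```text
[ 554.7 -381.1  226.3] 0.3060900994716066
[('flask', [([554.0, -384.0, 154.0], 0.93)]), ('stirrer', [([550.0, -386.0, 1.0], 0.63)])]
[('flask', [([554.0, -384.0, 153.0], 0.64)]), ('stirrer', [])]
[('flask', [([551.0, -379.0, 152.0], 0.76)]), ('stirrer', [([551.0, -388.0, -1.0], 0.79)])]
```

View pics/w3.png

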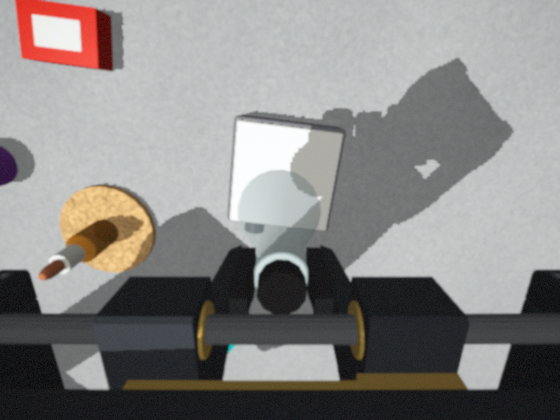

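The wrist view shows the flask held upright (stopper at (282,287)), and the dropper standing on the cork mat. I lower it onto the stirrer.

Request:
apply_moves(
  targets=[0,2,12,0,0,0,0,0,1,20,0,0,0,0,-1,0,22,0,0,0,0,0,0,20,0,0,0,0,0,0,14,0,0,0,0,0,0,7,0,0,0,0,0,0,3,0,0,0,0,0,0,2,0,0,0,0,0,0,1,0,0,0,0,0,0,1,0,0,0,0,0,0,1,0,0,0,0,0,0,0,0,0,0,0],
)

```text
time: 16.78
ee_pos: [553.6, -385.2, 123.4]
tool_rot: [1.0, -0.001, 0.0, 0.0]
wrist_force: [-0.2, -0.2, -1.9]
width: 0.304
grasp_force: 30.0
```

Request:
apply_moves(
  targets=[0,0,1,0,0,0,0,0,0,0,0,0,0,0,0,0,0.5,0,0,0,0,0,0,0,0,0,0,0],
)

```text
time: 17.12
ee_pos: [553.7, -385.2, 122.2]
tool_rot: [1.0, -0.001, 0.0, 0.0]
wrist_force: [0.4, 0.8, 1.8]
width: 0.305
grasp_force: 30.0
```

Request:
apply_moves(
  targets=[0,0,0,0,0,0,0.4,0,0,0,0,0,0,0.5,0,0,0,0,0,0,0.7,0,0,0,0,0,0,1,0,0,0,0,0,0,1,0,0,0,0,0,0,1,0,0,-12,0,0,0,1,0,0,-25,0,0,0,1,0,0,-35,0,0,0,1,0,0,-25,0,0,0,1,0,-10,-8,0,0,0,1,2,-25,0,0,0,0,1],
)

```text
time: 18.12
ee_pos: [555.4, -352.0, 229.2]
tool_rot: [1.0, -0.002, 0.002, 0.002]
wrist_force: [-0.2, 0.9, -0.2]
width: 0.997
grasp_force: 0.0
```

```bash
python3 - <<'E'
from h import *
s=eyes.snapshot('side');t=eyes.snapshot('top')
st=env.read_state();print(np.round(st['ee_pos'],1),st['width'])
for q in(s,t): print([(n,[(np.round(r['at']).tolist(),round(r['conf'],2)) for r in eyes.mark_of(q,n)[:2]]) for n in('flask','stirrer','balance','jar','tray')])
E
```

```text
[ 556.1 -347.1  227.4] 0.9981612766212558
[('flask', [([552.0, -388.0, 51.0], 0.76)]), ('stirrer', [([556.0, -385.0, 0.0], 0.83)]), ('balance', [([459.0, 334.0, 0.0], 0.84)]), ('jar', [([626.0, 131.0, 16.0], 0.94), ([558.0, -1.0, -1.0], 0.8)]), ('tray', [([629.0, 132.0, 4.0], 0.78)])]
[('flask', [([551.0, -383.0, 48.0], 0.55), ([463.0, 335.0, 5.0], 0.46)]), ('stirrer', [([553.0, -385.0, 1.0], 0.94)]), ('balance', [([460.0, 336.0, 5.0], 0.67)]), ('jar', [([624.0, 124.0, 13.0], 0.64), ([565.0, -0.0, -0.0], 0.59)]), ('tray', [([625.0, 131.0, 0.0], 0.9)])]
```

Request:
apply_moves(
  targets=[2,-25,0,0,0,0,1,5,-36,0,0,0,0,1,6,-38,0,0,0,0,1,6,-38,0,0,0,0,1,6,-38,0,0,0,0,1,6,-38,0,0,0,0,1,6,-38,0,0,0,0,1,6,-38,0,0,0,0,1,6,-38,5,0,0,0,1,6,-38,10,0,0,0,1,6,-38,15,0,0,0,1,5,-33,15,0,0,0,1],
)

```text
time: 19.72
ee_pos: [622.3, 88.1, 181.4]
tool_rot: [1.0, -0.0, 0.001, -0.0]
wrist_force: [0.9, -0.6, 1.0]
width: 1.0
grasp_force: 0.0
```

Request:
apply_moves(
  targets=[3,-24,10,0,0,0,1,1,-10,5,0,0,0,1,0,-5,0,0,0,0,1,0,0,0,0,0,0,1],
)

```text
time: 20.05
ee_pos: [626.3, 124.7, 167.0]
tool_rot: [1.0, -0.0, 0.0, 0.0]
wrist_force: [0.2, 0.1, 0.1]
width: 0.997
grasp_force: 0.0
```

```bash
python3 - <<'E'
from h import *
p=eyes.snapshot('wrist'); save(p,'w4.png');s=eyes.snapshot('side')
st=env.read_state();print(np.round(st['ee_pos'],1),st['width'])
for q in(p,s): print([(n,[(np.round(r['at']).tolist(),round(r['conf'],2)) for r in eyes.mark_of(q,n)[:2]]) for n in('jar','tray')])
E
```

```text
[626.6 123.4 167.6] 0.9998387808109802
[('jar', [([564.0, -4.0, 0.0], 0.71), ([625.0, 133.0, 16.0], 0.65)]), ('tray', [])]
[('jar', [([624.0, 131.0, 12.0], 0.9), ([561.0, -2.0, -2.0], 0.73)]), ('tray', [([626.0, 133.0, 6.0], 0.93)])]
```

View pics/w4.png

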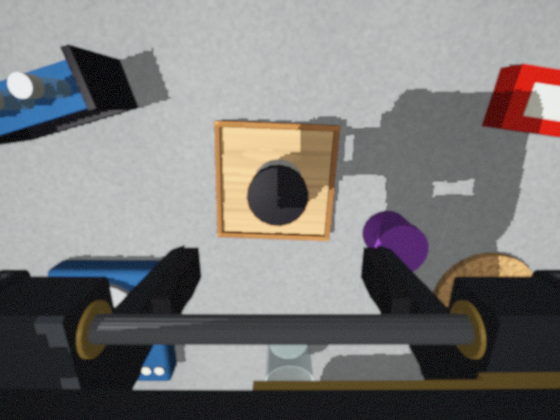

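The black-lidded jar is at (278,194) in the tray, about 3 mm left of the finger centre; the purple one at (400,245) stays clear. I descend on the jar and close.

Request:
apply_moves(
  targets=[0,-3,18,0,0,0,1,-1,0,25,0,0,0,1,0,0,28,0,0,0,1,0,0,25,0,0,0,1,0,0,18,0,0,0,1,0,0,9,0,0,0,1,0,0,3,0,0,0,1,0,0,0,0,0,0,0,0,0,0,0,0,0,0,0,0,0,0,0,0,0,0,0,0,0,0,0,0,0,0,0,0,0,0,0],
)

```text
time: 21.35
ee_pos: [625.5, 127.9, 41.5]
tool_rot: [1.0, -0.001, 0.001, -0.0]
wrist_force: [-0.1, 0.4, 3.5]
width: 0.649
grasp_force: 30.2
```

Request:
apply_moves(
  targets=[0,0,0,0,0,0,0,0,0,0,0,0,0,0,0,0,0,0,0,0,0],
)

```text
time: 21.6
ee_pos: [625.6, 127.8, 41.4]
tool_rot: [1.0, -0.001, 0.001, -0.0]
wrist_force: [0.2, 0.6, 6.3]
width: 0.646
grasp_force: 30.0
```

Request:
apply_moves(
  targets=[0,0,-10,0,0,0,0,0,0,-25,0,0,0,0,0,0,-30,0,0,0,0,-6,-8,-20,0,0,0,0,-15,-19,-4,0,0,0,0,-22,-27,0,0,0,0,0,-24,-30,0,0,0,0,0,-24,-30,0,0,0,0,0,-24,-30,0,0,0,0,0,-21,-27,0,0,0,0,0,-15,-19,0,0,0,0,0,-8,-10,0,0,0,0,0],
)

```text
time: 22.6
ee_pos: [464.3, 330.0, 130.0]
tool_rot: [1.0, 0.001, -0.0, -0.0]
wrist_force: [0.6, 0.4, -0.3]
width: 0.643
grasp_force: 30.0
```

Request:
apply_moves(
  targets=[-4,-6,0,0,0,0,0,0,0,0,0,0,0,0,0,0,0,0,0,0,0],
)

```text
time: 22.85
ee_pos: [463.1, 333.3, 129.6]
tool_rot: [1.0, -0.001, 0.0, 0.0]
wrist_force: [0.3, -0.2, -2.2]
width: 0.642
grasp_force: 30.0
```

```bash
python3 - <<'E'
from h import *
p=eyes.snapshot('wrist'); save(p,'w5.png');s=eyes.snapshot('side');t=eyes.snapshot('top')
st=env.read_state();print(np.round(st['ee_pos'],1),st['width'],st['wrist_force'])
for q in(p,s,t): print([(n,[(np.round(r['at']).tolist(),round(r['conf'],2)) for r in eyes.mark_of(q,n)[:2]]) for n in('jar','balance')])
E
```

```text
[463.2 333.  129.5] 0.643850589295587 [ 0.02312255  0.2834607  -0.37411628]
[('jar', [([462.0, 335.0, 106.0], 0.93)]), ('balance', [([465.0, 334.0, 2.0], 0.61)])]
[('jar', [([562.0, -3.0, 2.0], 0.8), ([464.0, 335.0, 99.0], 0.67)]), ('balance', [([459.0, 332.0, -1.0], 0.81)])]
[('jar', [([564.0, -2.0, 1.0], 0.91), ([462.0, 327.0, 101.0], 0.71)]), ('balance', [([462.0, 332.0, 1.0], 0.8), ([471.0, -138.0, 9.0], 0.63)])]
```

View pics/w5.png

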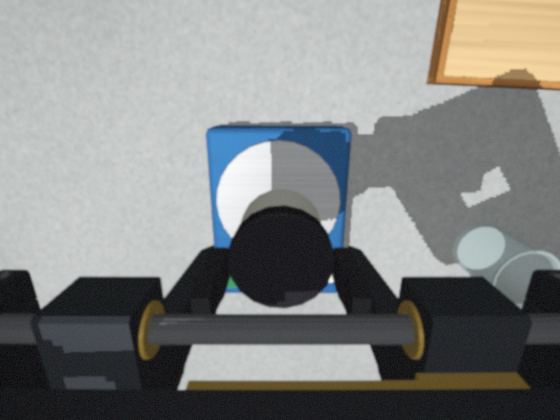

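The jar (centre (281,256)) is held upright over the pan (centre about column 279). I lower it.

Request:
apply_moves(
  targets=[-1,-1,10,0,0,0,0,0,0,16,0,0,0,0,0,0,14,0,0,0,0,0,0,8,0,0,0,0,0,0,4,0,0,0,0,0,0,2,0,0,0,0,0,0,1,0,0,0,0,0,0,1,0,0,0,0,0,0,0,0,0,0,0,0,0,0,0,0,0,0],
)

```text
time: 24.13
ee_pos: [461.6, 335.1, 74.0]
tool_rot: [1.0, -0.001, 0.0, -0.0]
wrist_force: [0.1, -0.2, -1.5]
width: 0.638
grasp_force: 30.0
```

Request:
apply_moves(
  targets=[0,0,1,0,0,0,0,0,0,0,0,0,0,0,0,0,0.5,0,0,0,0,0,0,0,0,0,0,0],
)

```text
time: 24.47
ee_pos: [461.5, 335.0, 72.5]
tool_rot: [1.0, -0.001, 0.0, -0.0]
wrist_force: [-1.3, -0.9, 2.2]
width: 0.641
grasp_force: 30.0
```

Contact (force flips to +2 N). I release gently and rise.

Request:
apply_moves(
  targets=[0,0,0,0,0,0,0.75,0,0,0,0,0,0,0.85,0,0,0,0,0,0,1,0,0,0,0,0,0,1,0,0,0,0,0,0,1,0,0,-10,0,0,0,1,0,0,-25,0,0,0,1,0,0,-38,0,0,0,1,0,0,-38,0,0,0,1,0,0,-35,0,0,0,1,0,20,-10,0,0,0,1,0,30,0,0,0,0,1],
)

```text
time: 25.47
ee_pos: [462.1, 286.1, 232.2]
tool_rot: [1.0, 0.001, 0.003, -0.001]
wrist_force: [-0.4, 0.2, -0.6]
width: 0.997
grasp_force: 0.0
```

```bash
python3 - <<'E'
from h import *
s=eyes.snapshot('side');t=eyes.snapshot('top')
st=env.read_state();print(np.round(st['ee_pos'],1),st['width'])
for q in(s,t): print([(n,[(np.round(r['at']).tolist(),round(r['conf'],2)) for r in eyes.mark_of(q,n)[:2]]) for n in('jar','balance','dropper')])
E
```

```text
[461.6 282.7 229.8] 1.000226716999256
[('jar', [([564.0, -2.0, 1.0], 0.89), ([462.0, 338.0, 47.0], 0.7)]), ('balance', [([461.0, 335.0, 1.0], 0.63)]), ('dropper', [])]
[('jar', [([563.0, -2.0, -0.0], 0.97), ([460.0, 329.0, 43.0], 0.75)]), ('balance', [([462.0, 334.0, 4.0], 0.96)]), ('dropper', [([469.0, -139.0, 11.0], 0.69)])]
```

Request:
apply_moves(
  targets=[0,34,0,0,0,0,1,0,38,0,0,0,0,1,1,38,0,0,0,0,1,1,38,0,0,0,0,1,1,38,0,0,0,0,1,1,38,0,0,0,0,1,1,38,0,0,0,0,1,1,38,0,0,0,0,1,1,38,0,0,0,0,1,1,36,0,0,0,0,1,0,26,0,0,0,0,1,0,14,0,0,0,0,1],
)

```text
time: 26.87
ee_pos: [468.9, -131.5, 227.8]
tool_rot: [1.0, -0.001, -0.0, 0.0]
wrist_force: [0.1, -0.3, -0.0]
width: 0.998
grasp_force: 0.0
```

Request:
apply_moves(
  targets=[0,8,0,0,0,0,1,0,0,0,0,0,0,1,0,0,0,0,0,0,1],
)

```text
time: 27.12
ee_pos: [469.0, -136.3, 228.0]
tool_rot: [1.0, -0.0, -0.0, -0.0]
wrist_force: [-0.6, 0.0, 0.0]
width: 0.996
grasp_force: 0.0
```

```bash
python3 - <<'E'
from h import *
p=eyes.snapshot('wrist'); save(p,'w6.png')
st=env.read_state();print(np.round(st['ee_pos'],1),st['width'])
print([(np.round(r['at']).tolist(),round(r['conf'],2)) for r in eyes.mark_of(p,'dropper')[:2]])
E
```

```text
[ 468.9 -136.   228.1] 1.0019501478601285
[([471.0, -137.0, 14.0], 0.8)]
```

View pics/w6.png

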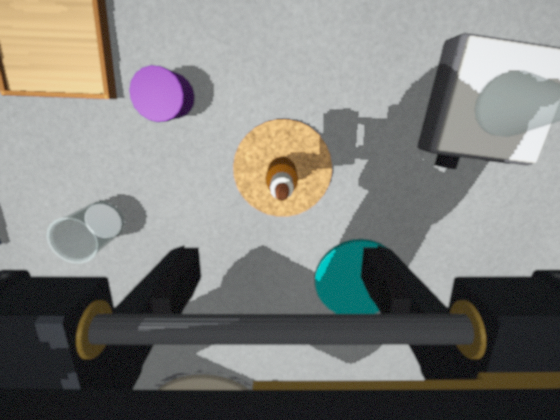

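The dropper stands upright on the cork mat (bulb at (282,191)), in line with the fingers. I descend and grip.

Request:
apply_moves(
  targets=[1,2,18,0,0,0,1,0,0,26,0,0,0,1,0,0,30,0,0,0,1,0,0,30,0,0,0,1,0,0,25,0,0,0,1,0,0,16,0,0,0,1,0,0,8,0,0,0,1,0,0,0,0,0,0,0,0,0,0,0,0,0,0,0,0,0,0,0,0,0,0,0,0,0,0,0,0,0,0,0,0,0,0,0],
)

```text
time: 28.22
ee_pos: [470.2, -139.2, 76.0]
tool_rot: [1.0, -0.001, 0.001, 0.0]
wrist_force: [-0.9, -0.1, 1.0]
width: 0.645
grasp_force: 0.0
```

Request:
apply_moves(
  targets=[0,0,0,0,0,0,0,0,0,0,0,0,0,0,0,0,0,0,0,0,0,0,0,0,0,0,0,0,0,0,0,0,0,0,0,0,0,0,0,0,0,0],
)

```text
time: 28.72
ee_pos: [469.8, -139.0, 75.1]
tool_rot: [1.0, -0.001, 0.0, -0.0]
wrist_force: [0.4, -0.5, 0.2]
width: 0.25
grasp_force: 30.0
```

Request:
apply_moves(
  targets=[0,0,-10,0,0,0,0,0,0,-25,0,0,0,0,0,0,-30,0,0,0,0,6,-11,-25,0,0,0,0,14,-24,-10,0,0,0,0,18,-31,0,0,0,0,0,19,-33,0,0,0,0,0,19,-33,0,0,0,0,0,19,-33,0,0,0,0,0,19,-33,0,0,0,0,0,17,-29,0,0,0,0,0,12,-21,0,0,0,0,0],
)

```text
time: 29.72
ee_pos: [613.8, 111.6, 175.7]
tool_rot: [1.0, 0.0, 0.0, -0.0]
wrist_force: [0.4, -0.3, -0.1]
width: 0.248
grasp_force: 30.0
```

Request:
apply_moves(
  targets=[8,-14,0,0,0,0,0,4,-7,0,0,0,0,0,0,0,0,0,0,0,0,0,0,0,0,0,0,0],
)

```text
time: 30.05
ee_pos: [624.9, 129.3, 175.3]
tool_rot: [1.0, -0.001, -0.0, 0.0]
wrist_force: [0.3, 0.5, -1.1]
width: 0.247
grasp_force: 30.0
```

```bash
python3 - <<'E'
from h import *
p=eyes.snapshot('wrist'); save(p,'w7.png');s=eyes.snapshot('side')
st=env.read_state();print(np.round(st['ee_pos'],1),st['width'])
for q in(p,s): print([(n,[(np.round(r['at']).tolist(),round(r['conf'],2)) for r in eyes.mark_of(q,n)[:2]]) for n in('dropper','tray')])
E
```

```text
[624.9 128.7 175.5] 0.25177776577007394
[('dropper', [([620.0, 130.0, -2.0], 0.65)]), ('tray', [([624.0, 130.0, -0.0], 0.56)])]
[('dropper', [([712.0, -142.0, 0.0], 0.64), ([630.0, 128.0, 110.0], 0.61)]), ('tray', [([626.0, 136.0, 7.0], 0.95)])]
```

View pics/w7.png

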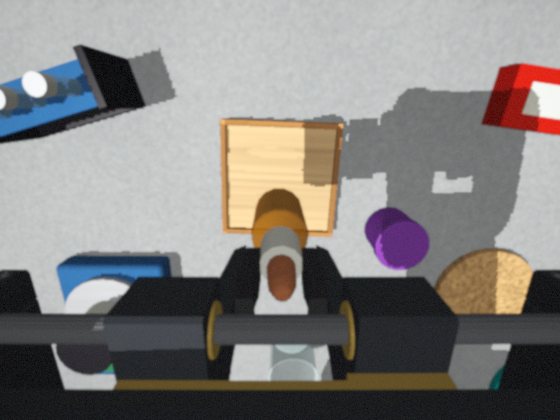

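The dropper is held upright over the tray (body at (279,215), tray centre about (282,177)). I lower it.

Request:
apply_moves(
  targets=[1,-1,12,0,0,0,0,0,0,20,0,0,0,0,0,0,22,0,0,0,0,0,0,20,0,0,0,0,0,0,11,0,0,0,0,0,0,6,0,0,0,0,0,0,3,0,0,0,0,0,0,2,0,0,0,0,0,0,1,0,0,0,0,0,0,1,0,0,0,0,0,0,0,0,0,0,0,0,0,0,0,0,0,0],
)

```text
time: 31.35
ee_pos: [626.4, 130.8, 77.6]
tool_rot: [1.0, -0.001, 0.0, -0.0]
wrist_force: [0.0, -0.2, -0.2]
width: 0.25
grasp_force: 30.0
```

Request:
apply_moves(
  targets=[0,0,0.5,0,0,0,0,0,0,0.5,0,0,0,0,0,0,0,0,0,0,0,0,0,0,0,0,0,0],
)

```text
time: 31.68
ee_pos: [626.7, 130.9, 77.0]
tool_rot: [1.0, -0.001, 0.001, -0.0]
wrist_force: [-0.8, 0.7, 4.8]
width: 0.253
grasp_force: 30.0
```

Contact at 4.8 N. I release and rise straight up.

Request:
apply_moves(
  targets=[0,0,0,0,0,0,0.4,0,0,0,0,0,0,0.5,0,0,0,0,0,0,0.7,0,0,0,0,0,0,1,0,0,0,0,0,0,1,0,0,0,0,0,0,1,0,0,-10,0,0,0,1,0,0,-20,0,0,0,1,0,0,-35,0,0,0,1,0,0,-35,0,0,0,1,0,0,-30,0,0,0,1,0,0,-20,0,0,0,1],
)

```text
time: 32.68
ee_pos: [626.6, 130.9, 230.7]
tool_rot: [1.0, -0.001, 0.002, -0.0]
wrist_force: [0.8, 0.3, 1.3]
width: 0.999
grasp_force: 0.0
```

Request:
apply_moves(
  targets=[-20,25,0,0,0,0,1,-30,35,0,0,0,0,1,-30,35,0,0,0,0,1,-30,35,0,0,0,0,1,-20,25,0,0,0,0,1,0,0,0,0,0,0,1],
)

```text
time: 33.18
ee_pos: [502.2, -17.1, 227.4]
tool_rot: [1.0, -0.002, 0.0, 0.001]
wrist_force: [-1.0, 0.1, -0.5]
width: 1.0
grasp_force: 0.0
```

```bash
python3 - <<'E'
from h import *
s=eyes.snapshot('side');t=eyes.snapshot('top'); save(s,'s9.png'); save(t,'t9.png')
st=env.read_state();print(np.round(st['ee_pos'],1),st['width'])
for q in(s,t): 
  for n in('flask','stirrer','jar','balance','dropper','tray','mat','beaker','slidebox','tuberack'): print(n,[(np.round(r['at']).tolist(),round(r['conf'],2)) for r in eyes.mark_of(q,n)[:2]])
E
```

```text
[504.6 -14.5 227.2] 1.0019607110132278
flask [([552.0, -384.0, 52.0], 0.54)]
stirrer [([557.0, -384.0, -1.0], 0.7)]
jar [([561.0, 3.0, -1.0], 0.88), ([461.0, 338.0, 45.0], 0.73)]
balance [([461.0, 332.0, -2.0], 0.97)]
dropper [([630.0, 131.0, 14.0], 0.79)]
tray [([623.0, 133.0, 4.0], 0.77)]
mat [([306.0, -254.0, -1.0], 0.84), ([471.0, -140.0, -6.0], 0.62)]
beaker [([397.0, 115.0, 0.0], 0.97)]
slidebox [([709.0, -143.0, 2.0], 0.72), ([461.0, 336.0, 44.0], 0.52)]
tuberack [([712.0, 345.0, -1.0], 0.59)]
flask [([552.0, -382.0, 46.0], 0.72)]
stirrer [([552.0, -386.0, -1.0], 0.56)]
jar [([461.0, 330.0, 45.0], 0.72)]
balance [([460.0, 334.0, 5.0], 0.93), ([555.0, -387.0, 1.0], 0.67)]
dropper [([627.0, 127.0, 16.0], 0.6)]
tray [([629.0, 132.0, -1.0], 0.61), ([712.0, -135.0, 1.0], 0.6)]
mat [([466.0, -137.0, 3.0], 0.72), ([300.0, -248.0, 3.0], 0.65)]
beaker [([398.0, 114.0, -0.0], 0.41)]
slidebox [([712.0, -136.0, 3.0], 0.59)]
tuberack [([714.0, 346.0, -3.0], 0.93)]
```

View pics/s9.png

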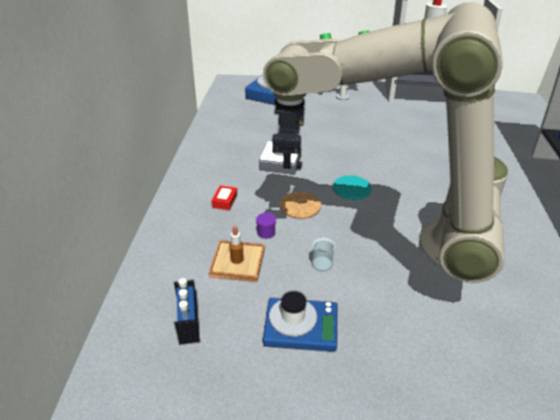

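View pics/t9.png

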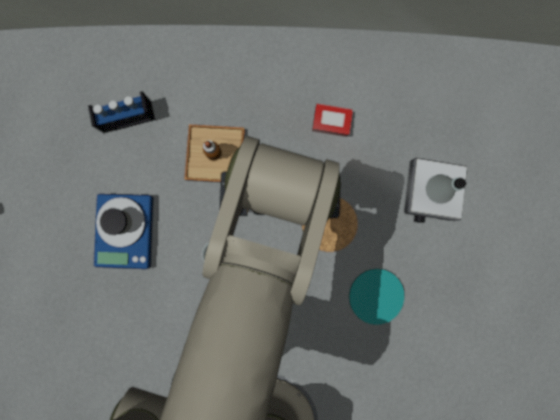

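The pictures show all three placed upright: dropper in the tray (236,247 side), jar on the pan (293,307 side), flask on the stirrer (442,188 top). The cork mat is empty, the bystanders are unmoved and the arm is clear. I hand it in.

```bash
python3 -c "
from cell import env
print(env.sign_off())"
```

```text
the job is handed in; nothing more can be done
None
```

Job handed in: the last pictures show the flask on the stirrer, the jar on the balance and the dropper bottle in the tray, all upright and within a few mm of centre, with the cork mat empty and the bystanders unmoved; the hand-in gave no verdict.

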